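# Raise the specimen stage five clicks and hold it for the exposure

### The job

Take the orange knob of the stage riser's lever and first bring the lever fully back to its home stop, which you feel. Then advance it (clockwise from above, the knob going left as the robot sees it) exactly five clicks, counted by feel, until it sits in the fifth without going on towards the sixth, and finish while still holding the knob still there, since the spring would take the lever back if it were let go. Leave everything else on the bench where it is.

Things in the scene. Friction and masses are not known exactly. Their poses are not given: they have to be found in the camera images.
- lever (a joint): turn of the lever, rad: 0 at its home stop (knob furthest right, to -y when the riser stands square), growing as it is advanced, clockwise seen from above, the knob going left; end stops at 0 (gives about 3 mm at the knob at 8 N) and 1.17. A return spring pulls it home: about 0.5 N at the knob at home and 0.8 N more per click. It starts resting in the first or second gap; at the fifth click it runs back if released
- clicker_axis (a point): centre of the brass clicker wheel (26 mm across) behind the toothed disc under the lever, 68 mm above the table. It turns once per click, its weight tipping over the top: the push at the knob rises 3 N above the spring, falls as it tips to 3 N below it, then comes back as the lever sits in the next gap: one click. Home is a gap (click 0). Clicks are even, 10 to 20 mm of knob travel apart
- knob_top (a point): centre of the top face of the lever's upright orange round knob, 117 mm above the table. The knob is 18 mm across and 50 mm tall and stands on the end of the flat steel lever arm, whose top is 67 mm above the table; the point's x axis points level to the pivot, z up. Free space all round the knob above the arm. Advancing to the fifth click takes at most about 8 N at the knob, bringing it home under 4 N until the stop
- pivot (a point): a point on the lever's vertical pivot axis, 67 mm above the table; the knob's axis runs on a level circle of 110 mm radius about it
- riser: the stage riser: white base 220 mm deep (its x) x 360 mm wide (its y) x 50 mm tall, fixed to the table; origin at the centre of its underside, x away from the robot at yaw 0, y to the left. The lever is on its right half (pivot at x +10, y -60 mm). On its left half a black specimen stage (x -15, y +115 mm) rises 2 mm per click, with a grey camera housing behind it (up to 110 mm above the table)
- slidebox_white: bystander, to be left alone: white plastic slide box, 100 x 80 x 30 mm, on the green mat; origin at the centre of its underside
- slidebox_lilac: bystander, to be left alone: lilac plastic slide box, 100 x 80 x 30 mm, on the green mat; origin at the centre of its underside
- oil_bottle: bystander, to be left alone: small amber bottle, 34 mm across, 65 mm tall, behind the riser (its far side); origin at the centre of its underside
- dish: bystander, to be left alone: closed clear petri dish with a red disc on its lid, 60 mm across, 17 mm tall, in front of the riser on its left; origin at the centre of its underside
- objective: bystander, to be left alone: loose steel objective standing nose up, 34 mm across, 45 mm tall, just right of the riser; origin at the centre of its underside
- tube_rack: bystander, to be left alone: blue tube rack, 90 x 160 x 59 mm with its tubes, left of the riser; origin at the centre of its underside
- driver: bystander, to be left alone: screwdriver lying flat, 150 mm long, left of the riser; origin under the middle of its length

How it is judged:
By the outcome, as a careful person would: the job done as asked, in the order asked, and still so for the second after the job is handed in, while the arm keeps its last pose, push and grip.
It also fails if it takes over 64 s, if anything falls off the work surface, if the arm or the gripper's body presses on something with over 40 N, if the wrist force passes 120 N, or if a joint passes its speed limit or range.

### The arm

A 6-joint arm with a two-finger parallel gripper is mounted at the origin on the work surface. World frame = base frame: x ahead of the robot, y to its left, z up, the work surface at z = 0. Lengths are in mm, angles in rad, forces in N, time in s.
With the tool pointing down it reaches from about 250 to 775 mm from the base axis. Payload 4 kg.
Tool frame: the origin (TCP) lies on the centre line of the jaws, within the pads' length; the fingertips stand 14 mm ahead of it and the grasp point (between the pads) lies 5 mm behind it; y points along the fingers, x is the direction in which the jaws open and shut, and the axes are right-handed (so a half turn about y gives the same grasp; the last joint's range is limited). The gripper opens to 94 mm and grips with 3 to 60 N. Pads are 16 mm wide; open, the fingers measure 119 mm over their backs; the gripper's body (75 mm by 177 mm) begins 78 mm behind the grasp point.
Start: joints at [-1.324, 0.087, 1.371, -0, 1.684, -0.103], TCP at [188.488, -516.712, 219.506] pointing down, gripper open.
Joint ranges: [-3.1, 3.1], [-0.76, 2.03], [0.27, 2.55], [-1.08, 4.22], [0.17, 2.65], [-2.57, 2.57]. Speed limits (rad/s): [2.79, 2.79, 3.14, 3.14, 3.14, 3.14].

### API

Orientations are given as a 3x3 rotation matrix whose columns are the frame's x, y, z axes.
In Python, from plant import bot gives the robot as it stands.
- The arm moves only by the tool apply_moves, never from a script. Its argument "steps" is a list of rows, each a list of 7 numbers: the shift along the tool's x, y, z in mm, then the turn, a rotation vector about the tool's x, y, z in degrees, then the finger opening in mm, from 0 to 94. A call has 1 to 12 rows; each row is the pose to reach, as a shift and turn from the pose commanded when the call began, along the tool's axes at that moment; what a row does not reach only later rows make up. A row lasts 1/8 s, in which the tool goes at most 62.5 mm and 10.7 degrees, less where a joint would pass 70% of its speed; a pose out of reach is approached as far as the arm can. A call with a gripper value outside its range is refused whole. The fingers move at their own pace and stop on an object; the grip force is fixed at half the most. Time passes only in rows, so rows that repeat a pose let the fingers close. It gives the time, the measured TCP pose, the force and the opening at its end, in the units of the state.
- bot.state(): the state, without advancing time (a new reading comes with each control period).
- bot.snapshot(name): name is "side" or "top" or "wrist"; returns a dict with "img" (384x512x3 uint8, red, green, blue), "fx", "fy", "cx", "cy" (pixels), "k1" (the pictures are not rectified: a ray, as slopes to the right and down, at radius r is drawn at 1 + k1 r^2 times it, then the intrinsics apply), "R" (3x3) and "t" (3): a world point X has camera coordinates R X + t; the wrist camera has in their place "mount" (4x4, takes a point from camera to tool coordinates, whose origin is the TCP and whose axes are the tool frame's). Camera axes: x right, y down, z forward; pixel columns grow to the right and rows downward; lengths in mm; the calibration is good to about 2 mm. A picture is of the moment at which its call begins: read the wrist's pose just before it. There is no depth.
- bot.finish_job(): hands the job in, once; it reports no verdict.
The state is a dict: "clock": time; "joint_pos": joint angles; "joint_velocities": joint speeds; "effort": joint torques, N m; "eef_pos": TCP position; "eef_rot": TCP orientation; "wrist_force": force on the tool from outside, world axes, zero at the start; "torque": the same for the moment, N m; "opening": finger opening in mm.
Only numpy, scipy, OpenCV 4.12 (cv2) and the standard library are available. Lean on these libraries where they do the work, as an engineer would, in place of code of your own. Each camera call takes 0.05 s, during which the arm holds its last target. There are 200 camera calls.

## Working session

There is one attempt and no reset: what is moved stays moved. The work goes in short steps, Python scripts to look and compute and a tool call to move; the robot and the scene stay as the last step left them, time stands still between calls to the robot, and variables do not carry over. Pictures are saved under pics/ and viewed, about 8 in all and at most 12, crops included, and the job is handed in when it is done.

Besides the shell and the picture viewer there is one more tool, called after "Emit:" by a JSON object that holds its "api" and its "payload", one argument or row to a line. apply_moves: Moves the arm, as the interface text tells. Its arguments: {"type":"object","properties":{"steps":{"type":"array"}},"required":["steps"]}

```bash
mkdir -p pics; python3 - <<'E'
from plant import bot
import cv2,pickle
s=bot.state(); print({k:s[k] for k in("clock","eef_pos","eef_rot","wrist_force","opening")})
d={}
for n in("side","top"):
    c=bot.snapshot(n); d[n]=c
    cv2.imwrite(f"pics/{n}0.png",c["img"][:,:,::-1])
    print(n,c["fx"],c["k1"],c["R"],c["t"])
pickle.dump(d,open("c0.pkl","wb"))
E
```

```text
{'clock': 0.0, 'eef_pos': array([ 188.34689549, -516.20217998,  218.32187524]), 'eef_rot': array([[ 3.42680399e-01, -5.49004377e-04,  9.39451884e-01],
       [-9.39449540e-01,  2.10876226e-03,  3.42680777e-01],
       [-2.16921392e-03, -9.99997626e-01,  2.06869583e-04]]), 'wrist_force': array([-0.04801429, -0.20670359,  0.41572046]), 'opening': 93.79885691255254}
side 449.1143616763019 -0.17428581870033533 [[-0.96776588 -0.25084488 -0.02249538]
 [-0.14466645  0.62678841 -0.76564215]
 [ 0.20615726 -0.73770803 -0.64287328]] [ 579.0157671   163.96724046 1316.84889623]
top 399.12378279838896 -0.10733190152595488 [[-0.0272678  -0.99951114 -0.01529516]
 [-0.99545487  0.02854746 -0.09085507]
 [ 0.0912473   0.01274823 -0.99574666]] [  46.202872    570.08403307 1151.24284541]
```

View pics/top0.png

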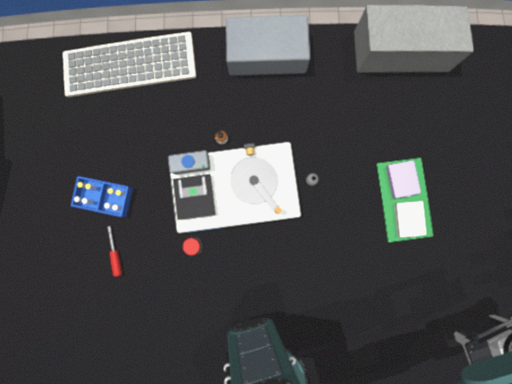

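View pics/side0.png

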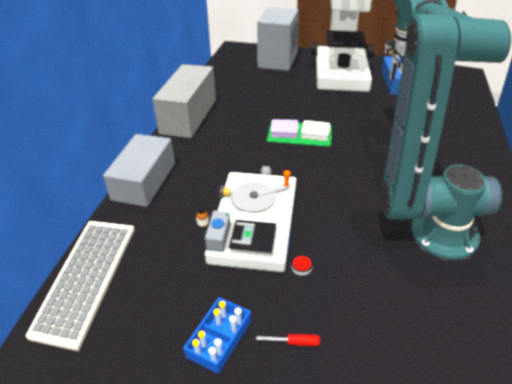

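The top view shows the riser, with its corners at about (168,155), (292,144), (300,217) and (177,231). The pivot is near (254,181) and the orange knob near (279,210). The side view shows the knob near (287,178). Next I'll measure these.

```bash
cat >h.py <<'E'
import numpy as np,cv2
def ray(c,p,R=None,t=None):
    K=np.array([[c["fx"],0,c["cx"]],[0,c["fy"],c["cy"]],[0,0,1]])
    u=cv2.undistortPoints(np.array([[p]],float),K,np.array([c["k1"],0,0,0,0]))[0,0]
    R=c["R"] if R is None else R; t=c["t"] if t is None else t
    R=np.array(R);t=np.array(t)
    return -R.T@t, R.T@np.r_[u,1]
def onz(c,p,z,**k):
    o,d=ray(c,p,**k); return o+d*(z-o[2])/d[2]
def tri(rays):
    A=0;b=0
    for o,d in rays:
        d=d/np.linalg.norm(d);P=np.eye(3)-np.outer(d,d);A=A+P;b=b+P@o
    X=np.linalg.solve(A,b); return X,[np.linalg.norm(np.cross(X-o,d/np.linalg.norm(d))) for o,d in rays]
def blobs(img,lo,hi,roi):
    x0,y0,x1,y1=roi
    m=np.zeros(img.shape[:2],np.uint8)
    m[y0:y1,x0:x1]=cv2.inRange(cv2.cvtColor(img,cv2.COLOR_RGB2HSV),lo,hi)[y0:y1,x0:x1]
    return m
E
python3 - <<'E'
import pickle;from h import *
np.set_printoptions(precision=1,suppress=True)
d=pickle.load(open("c0.pkl","rb"));T=d["top"];S=d["side"]
m=blobs(T["img"],(0,0,190),(179,60,255),(150,130,305,240))
cs,_=cv2.findContours(m,0,2);c=max(cs,key=cv2.contourArea)
r=cv2.minAreaRect(c);B=cv2.boxPoints(r);print(r)
W=np.array([onz(T,p,50) for p in B]);print(W)
print([np.linalg.norm(W[i]-W[i-1]) for i in range(4)],W.mean(0))
for n,C,roi in(("top",T,(262,190,300,225)),("side",S,(275,160,300,195))):
    m=blobs(C["img"],(4,120,120),(18,255,255),roi);ys,xs=np.nonzero(m);print(n,len(xs),xs.min(),xs.max(),ys.min(),ys.max(),xs.mean(),ys.mean())
    for z in(92,117):print(z,onz(C,(xs.mean(),ys.mean()),z))
    print("topmost",onz(C,(xs[ys<=ys.min()+2].mean(),ys.min()+1.5),117))
    x0,y0,x1,y1=roi
    cv2.imwrite(f"pics/k_{n}.png",cv2.resize(C["img"][y0-15:y1+15,x0-15:x1+15,::-1],None,fx=8,fy=8,interpolation=0)[:600,:800])
E
```

```text
((233.69216918945312, 186.94105529785156), (75.3993911743164, 124.16780090332031), 82.40535736083984)
[[666.1 285.2  50. ]
 [703.6 -77.2  50. ]
 [484.8 -98.   50. ]
 [447.1 257.8  50. ]]
[np.float64(220.7674211606186), np.float64(364.2969218776696), np.float64(219.7290064066219), np.float64(357.799872761799)] [575.4  92.   50. ]
top 5 275 278 210 212 276.4 211.4
92 [499.  -28.4  92. ]
117 [498.2 -27.4 117. ]
topmost [497.9 -27.4 117. ]
side 77 283 290 170 186 286.38961038961037 176.11688311688312
92 [504.9 -49.8  92. ]
117 [499.5 -20.  117. ]
topmost [503.5 -41.9 117. ]
```

```bash
python3 - <<'E'
import pickle;from h import *
np.set_printoptions(precision=1,suppress=True)
d=pickle.load(open("c0.pkl","rb"));T=d["top"];S=d["side"]
m=blobs(T["img"],(3,70,120),(25,255,255),(266,200,295,222));ys,xs=np.nonzero(m);print(len(xs),xs.min(),xs.max(),ys.min(),ys.max(),xs.mean(),ys.mean())
for z in(100,117):print(z,onz(T,(xs.mean(),ys.mean()),z))
# joint: mean of bodies
a=ray(T,(xs.mean(),ys.mean()));print(tri([a,ray(S,(286.8,172))]))
A=cv2.resize(T["img"][190:230,250:300,::-1],None,fx=8,fy=8,interpolation=0)
B=cv2.resize(S["img"][155:195,260:310,::-1],None,fx=8,fy=8,interpolation=0)
cv2.imwrite("pics/k.png",np.hstack([A,B]))
E
```

```text
33 275 281 207 213 277.57575757575756 209.96969696969697
100 [502.5 -31.4 100. ]
117 [501.9 -30.7 117. ]
(array([501.1, -30.4, 124.6]), [np.float64(0.5891103916337876), np.float64(0.5891103916338872)])
```

View pics/k.png

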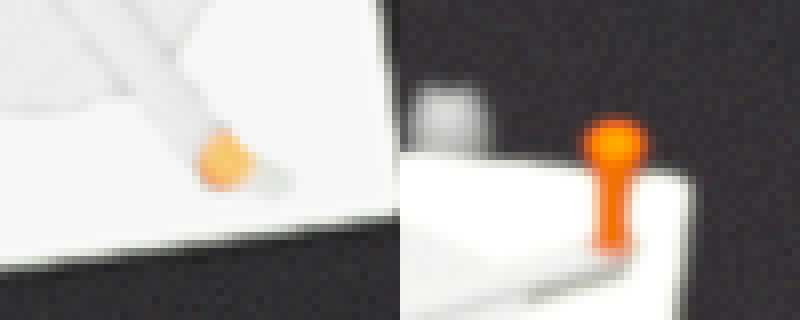

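The crop puts the knob head at top pixel (278,209.5) and side pixel (286.4,172.6), which is about x=503, y=-32. Next I'll work out the move to just above it.

```bash
cat >>h.py <<'E'
def shift(s,target,xang):
    R=np.array(s["eef_rot"]); a=np.degrees(np.arctan2(R[1,0],R[0,0]))
    print("tool shift",np.round(R.T@(np.array(target)-s["eef_pos"]),1),"turn y",round(-(xang-a),1),"x angle now",round(a,1))
E
python3 - <<'E'
import pickle;from h import *;from plant import bot
np.set_printoptions(precision=1,suppress=True)
d=pickle.load(open("c0.pkl","rb"));T=d["top"]
k=onz(T,(278,209.5),112);p=onz(T,(253.8,181),70);print(k,p,k-p,np.linalg.norm((k-p)[:2]))
a=np.degrees(np.arctan2(*(k-p)[1::-1]));print(a)
shift(bot.state(),[k[0],k[1],205],a+90-360 if a>0 else a+90)
E
```

```text
[503.4 -32.1 112. ] [587.8  32.3  70. ] [-84.5 -64.4  42. ] 106.19841043684121
-142.70118131625378
tool shift [-346.9   14.2  461.9] turn y -17.3 x angle now -70.0
```

Emit:
{"api": "apply_moves", "payload": {
  "steps": [
    [-39, 0, 51, 0, -2, 0, 94],
    [-77, 0, 103, 0, -4, 0, 94],
    [-116, 1, 154, 0, -6, 0, 94],
    [-154, 2, 205, 0, -8, 0, 94],
    [-193, 4, 257, 0, -10, 0, 94],
    [-231, 6, 308, 0, -12, 0, 94],
    [-270, 8, 359, 0, -14, 0, 94],
    [-308, 11, 411, 0, -16, 0, 94],
    [-347, 14, 462, 0, -17.3, 0, 94],
    [-347, 14, 462, 0, -17.3, 0, 94],
    [-347, 14, 462, 0, -17.3, 0, 94],
    [-347, 14, 462, 0, -17.3, 0, 94]
  ]
}}

```text
clock: 1.6
eef_pos: [503.0, -33.8, 205.5]
eef_rot: [[0.605, -0.0, 0.796], [-0.796, -0.001, 0.605], [0.0, -1.0, -0.001]]
wrist_force: [0.2, 0.1, -0.7]
opening: 94.1
```

```bash
python3 - <<'E'
from h import *;from plant import bot;import pickle
np.set_printoptions(precision=3,suppress=True)
s=bot.state();c=bot.snapshot("wrist");pickle.dump((s,c),open("w1.pkl","wb"))
print(s["eef_pos"],s["eef_rot"],s["wrist_force"],c["mount"])
cv2.imwrite("pics/w1.png",c["img"][:,:,::-1])
E
```

```text
[502.993 -33.806 205.452] [[ 0.605 -0.     0.796]
 [-0.796 -0.001  0.605]
 [ 0.    -1.    -0.001]] [ 0.236  0.057 -0.666] [[   1.      -0.      -0.      -1.349]
 [  -0.      -0.235    0.972 -165.815]
 [  -0.      -0.972   -0.235   67.484]
 [   0.       0.       0.       1.   ]]
```

View pics/w1.png

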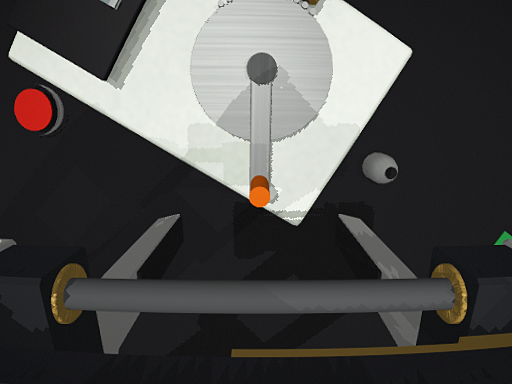

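The wrist view shows the knob's top face near (260,196), the hub near (262,68), and the fingers open either side. I'll measure both points from this view.

```bash
python3 - <<'E'
from h import *;import pickle
np.set_printoptions(precision=2,suppress=True)
s,c=pickle.load(open("w1.pkl","rb"))
M=np.eye(4);M[:3,:3]=s["eef_rot"];M[:3,3]=s["eef_pos"];C=M@np.array(c["mount"])
R=C[:3,:3].T;t=-R@C[:3,3]
m=blobs(c["img"],(3,150,120),(22,255,255),(235,160,285,215))
v=cv2.cvtColor(c["img"],cv2.COLOR_RGB2HSV)[:,:,2]
mt=m&((v>190)*255).astype(np.uint8);ys,xs=np.nonzero(mt);print(len(xs),xs.min(),xs.max(),ys.min(),ys.max(),xs.mean(),ys.mean())
k=onz(c,(xs.mean(),ys.mean()),117,R=R,t=t)
gl=onz(c,(xs.min()-.5,ys.mean()),117,R=R,t=t);gr=onz(c,(xs.max()+.5,ys.mean()),117,R=R,t=t)
g=(v<125).astype(np.uint8)*255;g[:45]=0;g[92:]=0;g[:,:240]=0;g[:,285:]=0
ys,xs=np.nonzero(g);print("hub",len(xs),xs.min(),xs.max(),ys.min(),ys.max())
print("knob",k,"width",np.linalg.norm(gl-gr))
for z in(67,72,80):
  p=onz(c,(xs.mean(),ys.mean()),z,R=R,t=t);print(z,p,np.linalg.norm((k-p)[:2]),np.degrees(np.arctan2(*(k-p)[1::-1])))
E
```

```text
335 249 269 186 206 259.15820895522387 196.2955223880597
hub 789 247 277 53 91
knob [502.54 -32.94 117.  ] width 17.78551643430511
67 [591.32  31.28  67.  ] 109.57342202952431 -144.11883652973523
72 [590.74  30.9   72.  ] 108.88090944705478 -144.10123173106882
80 [589.81  30.29  80.  ] 107.77291105350399 -144.07259346840877
```

Emit:
{"api": "apply_moves", "payload": {
  "steps": [
    [-1, 40, 0, 0, 1.3, 0, 94],
    [-1, 80, 0, 0, 1.3, 0, 94],
    [-1, 105, 0, 0, 1.3, 0, 60],
    [-1, 109, 0, 0, 1.3, 0, 40],
    [-1, 109, 0, 0, 1.3, 0, 26],
    [-1, 109, 0, 0, 1.3, 0, 22],
    [-1, 109, 0, 0, 1.3, 0, 22]
  ]
}}

```text
clock: 2.52
eef_pos: [503.8, -31.8, 97.9]
eef_rot: [[0.588, 0.003, 0.809], [-0.809, -0.001, 0.588], [0.002, -1.0, 0.002]]
wrist_force: [-0.7, -0.5, -0.1]
opening: 47.9
```

Emit:
{"api": "apply_moves", "payload": {
  "steps": [
    [0, 0, 0, 0, 0, 0, 0],
    [0, 0, 0, 0, 0, 0, 0],
    [0, 0, 0, 0, 0, 0, 0],
    [0, 0, 0, 0, 0, 0, 0]
  ]
}}

```text
clock: 3.02
eef_pos: [503.3, -32.1, 96.6]
eef_rot: [[0.588, 0.001, 0.809], [-0.809, -0.001, 0.588], [0.001, -1.0, -0.0]]
wrist_force: [1.1, -1.6, -0.1]
opening: 17.6
```

```bash
cat >>h.py <<'E'
PIV=np.array([591.3,31.4])
def rep(s):
    R=np.array(s["eef_rot"]);d=s["eef_pos"][:2]-PIV;a=np.arctan2(d[1],d[0]);tg=np.array([-np.sin(a),np.cos(a)])
    F=s["wrist_force"]
    print("t",s["clock"],"pos",np.round(s["eef_pos"],2),"rad",round(np.linalg.norm(d),2),"ang",round(np.degrees(a),2),"xang",round(np.degrees(np.arctan2(R[1,0],R[0,0])),2),"F_home_dir",round(F[:2]@tg,2),"F_rad",round(F[:2]@(d/np.linalg.norm(d)),2),"Fz",round(F[2],2),"T",np.round(s["torque"],2),"open",round(s["opening"],2))
E
python3 -c "
from h import *;from plant import bot
rep(bot.state())"
```

```text
t 3.025 pos [503.32 -32.09  96.55] rad 108.5 ang -144.19 xang -53.96 F_home_dir 1.92 F_rad 0.08 Fz -0.09 T [-0.32 -0.21  0.04] open 17.61
```

The knob is held (opening 17.6 mm). Now I'll step it home in 2 mm arc steps, reading the force at each.

Emit:
{"api": "apply_moves", "payload": {
  "steps": [
    [2, 0, 0.02, 0, -1.05, 0, 0],
    [2, 0, 0.02, 0, -1.05, 0, 0]
  ]
}}

```text
clock: 3.28
eef_pos: [504.2, -33.3, 96.5]
eef_rot: [[0.603, -0.0, 0.798], [-0.798, 0.0, 0.603], [-0.0, -1.0, -0.0]]
wrist_force: [-0.1, -1.1, 0.7]
opening: 17.2
```

Emit:
{"api": "apply_moves", "payload": {
  "steps": [
    [2, 0, 0.02, 0, -1.05, 0, 0],
    [2, 0, 0.02, 0, -1.05, 0, 0]
  ]
}}

```text
clock: 3.52
eef_pos: [505.2, -34.6, 96.5]
eef_rot: [[0.618, -0.001, 0.786], [-0.786, 0.0, 0.618], [-0.001, -1.0, -0.0]]
wrist_force: [-0.6, 0.3, 2.6]
opening: 17.6
```

Emit:
{"api": "apply_moves", "payload": {
  "steps": [
    [2, 0, 0.02, 0, -1.05, 0, 0],
    [2, 0, 0.02, 0, -1.05, 0, 0]
  ]
}}

```text
clock: 3.78
eef_pos: [506.5, -36.4, 96.5]
eef_rot: [[0.632, -0.0, 0.775], [-0.775, 0.0, 0.632], [-0.0, -1.0, -0.0]]
wrist_force: [-1.2, -0.8, 2.4]
opening: 17.3
```

Emit:
{"api": "apply_moves", "payload": {
  "steps": [
    [2, 0, 0.02, 0, -1.05, 0, 0],
    [2, 0, 0.02, 0, -1.05, 0, 0]
  ]
}}

```text
clock: 4.03
eef_pos: [508.3, -38.6, 96.5]
eef_rot: [[0.646, 0.001, 0.763], [-0.763, -0.001, 0.646], [0.002, -1.0, -0.0]]
wrist_force: [-1.5, -2.8, 0.9]
opening: 17.4
```

Emit:
{"api": "apply_moves", "payload": {
  "steps": [
    [2, 0, 0.02, 0, -1.05, 0, 0],
    [2, 0, 0.02, 0, -1.05, 0, 0]
  ]
}}

```text
clock: 4.28
eef_pos: [509.8, -40.3, 96.6]
eef_rot: [[0.66, 0.001, 0.751], [-0.751, -0.002, 0.66], [0.002, -1.0, -0.0]]
wrist_force: [0.3, -4.4, 0.2]
opening: 17.5
```

```bash
python3 -c "
from h import *;from plant import bot
rep(bot.state())"
```

```text
t 4.275 pos [509.82 -40.32  96.56] rad 108.55 ang -138.64 xang -48.71 F_home_dir 3.49 F_rad 2.69 Fz 0.19 T [-0.63 -0.04  0.03] open 17.47
```

Emit:
{"api": "apply_moves", "payload": {
  "steps": [
    [2, 0, 0.02, 0, -1.05, 0, 0],
    [2, 0, 0.02, 0, -1.05, 0, 0]
  ]
}}

```text
clock: 4.53
eef_pos: [510.9, -41.4, 96.6]
eef_rot: [[0.673, 0.001, 0.739], [-0.739, -0.001, 0.673], [0.001, -1.0, -0.0]]
wrist_force: [0.3, -5.0, 0.9]
opening: 17.4
```

Emit:
{"api": "apply_moves", "payload": {
  "steps": [
    [2, 0, 0.02, 0, -1.05, 0, 0],
    [2, 0, 0.02, 0, -1.05, 0, 0]
  ]
}}

```text
clock: 4.78
eef_pos: [511.9, -42.6, 96.6]
eef_rot: [[0.687, -0.0, 0.727], [-0.727, -0.0, 0.687], [0.0, -1.0, -0.0]]
wrist_force: [-1.1, -4.7, 2.2]
opening: 17.6
```

Emit:
{"api": "apply_moves", "payload": {
  "steps": [
    [2, 0, 0.02, 0, -1.05, 0, 0],
    [2, 0, 0.02, 0, -1.05, 0, 0]
  ]
}}

```text
clock: 5.03
eef_pos: [512.9, -43.7, 96.5]
eef_rot: [[0.7, -0.001, 0.714], [-0.714, 0.0, 0.7], [-0.001, -1.0, -0.001]]
wrist_force: [-2.6, -2.7, 3.4]
opening: 17.4
```

Emit:
{"api": "apply_moves", "payload": {
  "steps": [
    [2, 0, 0.02, 0, -1.05, 0, 0],
    [2, 0, 0.02, 0, -1.05, 0, 0]
  ]
}}

```text
clock: 5.28
eef_pos: [513.8, -44.7, 96.5]
eef_rot: [[0.714, -0.002, 0.701], [-0.701, 0.001, 0.714], [-0.002, -1.0, -0.001]]
wrist_force: [-4.3, -1.4, 4.9]
opening: 17.3
```

```bash
python3 -c "
from h import *;from plant import bot
rep(bot.state())"
```

```text
t 5.275 pos [513.83 -44.67  96.5 ] rad 108.57 ang -135.52 xang -44.47 F_home_dir -2.04 F_rad 4.09 Fz 4.91 T [-0.48  0.72 -0.17] open 17.26
```

Emit:
{"api": "apply_moves", "payload": {
  "steps": [
    [2, 0, 0.02, 0, -1.05, 0, 0],
    [2, 0, 0.02, 0, -1.05, 0, 0]
  ]
}}

```text
clock: 5.52
eef_pos: [514.7, -45.5, 96.5]
eef_rot: [[0.726, -0.004, 0.687], [-0.687, 0.002, 0.726], [-0.004, -1.0, -0.001]]
wrist_force: [-7.0, -1.2, 6.0]
opening: 17.8
```

Emit:
{"api": "apply_moves", "payload": {
  "steps": [
    [2, 0, 0.02, 0, -1.05, 0, 0],
    [2, 0, 0.02, 0, -1.05, 0, 0]
  ]
}}

```text
clock: 5.78
eef_pos: [515.4, -46.1, 96.4]
eef_rot: [[0.739, -0.005, 0.674], [-0.674, 0.004, 0.739], [-0.007, -1.0, -0.001]]
wrist_force: [-7.7, 0.8, 8.6]
opening: 17.5
```

```bash
python3 -c "
from h import *;from plant import bot
rep(bot.state())"
```

```text
t 5.775 pos [515.44 -46.1   96.43] rad 108.45 ang -134.39 xang -42.35 F_home_dir -6.07 F_rad 4.87 Fz 8.58 T [ 0.02  1.27 -0.16] open 17.48
```

The force at the knob rose steadily to −6 N, well past the ~2.5 N a click could give this close to home, so this is the home stop. The home gap is near −136.2°, with about 8° per click. Now I'll advance and count the clicks.

Emit:
{"api": "apply_moves", "payload": {
  "steps": [
    [-2.5, 0, 0.03, 0, 1.31, 0, 0],
    [-2.5, 0, 0.03, 0, 1.31, 0, 0]
  ]
}}

```text
clock: 6.02
eef_pos: [514.2, -44.9, 96.4]
eef_rot: [[0.724, -0.004, 0.69], [-0.69, 0.003, 0.724], [-0.004, -1.0, -0.001]]
wrist_force: [-6.2, -1.0, 6.4]
opening: 17.6
```

Emit:
{"api": "apply_moves", "payload": {
  "steps": [
    [-2.5, 0, 0.03, 0, 1.31, 0, 0],
    [-2.5, 0, 0.03, 0, 1.31, 0, 0]
  ]
}}

```text
clock: 6.28
eef_pos: [513.4, -43.9, 96.4]
eef_rot: [[0.708, -0.002, 0.707], [-0.707, 0.001, 0.708], [-0.002, -1.0, -0.0]]
wrist_force: [-4.3, -2.3, 4.5]
opening: 17.8
```

Emit:
{"api": "apply_moves", "payload": {
  "steps": [
    [-2.5, 0, 0.03, 0, 1.31, 0, 0],
    [-2.5, 0, 0.03, 0, 1.31, 0, 0]
  ]
}}

```text
clock: 6.52
eef_pos: [512.3, -42.8, 96.5]
eef_rot: [[0.691, 0.0, 0.723], [-0.723, -0.0, 0.691], [0.0, -1.0, -0.0]]
wrist_force: [-3.6, -4.2, 3.7]
opening: 17.6
```

Emit:
{"api": "apply_moves", "payload": {
  "steps": [
    [-2.5, 0, 0.03, 0, 1.31, 0, 0],
    [-2.5, 0, 0.03, 0, 1.31, 0, 0]
  ]
}}

```text
clock: 6.78
eef_pos: [510.8, -41.2, 96.5]
eef_rot: [[0.674, 0.001, 0.739], [-0.739, -0.001, 0.674], [0.001, -1.0, -0.0]]
wrist_force: [-1.2, -4.1, 3.4]
opening: 17.5
```

Emit:
{"api": "apply_moves", "payload": {
  "steps": [
    [-2.5, 0, 0.03, 0, 1.31, 0, 0],
    [-2.5, 0, 0.03, 0, 1.31, 0, 0]
  ]
}}

```text
clock: 7.02
eef_pos: [508.9, -38.9, 96.5]
eef_rot: [[0.657, -0.0, 0.754], [-0.754, 0.0, 0.657], [-0.0, -1.0, 0.0]]
wrist_force: [-2.9, -2.5, 4.1]
opening: 17.5
```

Emit:
{"api": "apply_moves", "payload": {
  "steps": [
    [-2.5, 0, 0.03, 0, 1.31, 0, 0],
    [-2.5, 0, 0.03, 0, 1.31, 0, 0]
  ]
}}

```text
clock: 7.28
eef_pos: [506.6, -36.1, 96.5]
eef_rot: [[0.639, -0.001, 0.769], [-0.769, 0.002, 0.639], [-0.002, -1.0, -0.0]]
wrist_force: [-4.4, 0.6, 5.3]
opening: 17.4
```

Emit:
{"api": "apply_moves", "payload": {
  "steps": [
    [-2.5, 0, 0.03, 0, 1.31, 0, 0],
    [-2.5, 0, 0.03, 0, 1.31, 0, 0]
  ]
}}

```text
clock: 7.52
eef_pos: [505.2, -34.3, 96.5]
eef_rot: [[0.621, -0.001, 0.784], [-0.784, 0.001, 0.621], [-0.002, -1.0, 0.0]]
wrist_force: [-4.3, -1.3, 5.0]
opening: 17.4
```

Emit:
{"api": "apply_moves", "payload": {
  "steps": [
    [-2.5, 0, 0.03, 0, 1.31, 0, 0],
    [-2.5, 0, 0.03, 0, 1.31, 0, 0]
  ]
}}

```text
clock: 7.78
eef_pos: [504.2, -33.0, 96.5]
eef_rot: [[0.603, 0.0, 0.797], [-0.797, 0.0, 0.603], [0.0, -1.0, 0.0]]
wrist_force: [-2.6, -2.5, 4.2]
opening: 17.2
```

```bash
python3 -c "
from h import *;from plant import bot
rep(bot.state())"
```

```text
t 7.775 pos [504.2  -32.97  96.46] rad 108.31 ang -143.54 xang -52.89 F_home_dir 0.46 F_rad 3.6 Fz 4.25 T [-0.28  0.62  0.11] open 17.19
```

Emit:
{"api": "apply_moves", "payload": {
  "steps": [
    [-2.5, 0, 0.03, 0, 1.31, 0, 0],
    [-2.5, 0, 0.03, 0, 1.31, 0, 0]
  ]
}}

```text
clock: 8.02
eef_pos: [503.1, -31.4, 96.5]
eef_rot: [[0.585, 0.001, 0.811], [-0.811, -0.001, 0.585], [0.001, -1.0, 0.0]]
wrist_force: [-1.9, -3.2, 3.3]
opening: 17.3
```

Emit:
{"api": "apply_moves", "payload": {
  "steps": [
    [-2.5, 0, 0.03, 0, 1.31, 0, 0],
    [-2.5, 0, 0.03, 0, 1.31, 0, 0]
  ]
}}

```text
clock: 8.28
eef_pos: [501.7, -29.3, 96.5]
eef_rot: [[0.566, 0.001, 0.824], [-0.824, -0.001, 0.566], [0.001, -1.0, 0.001]]
wrist_force: [-1.0, -3.6, 2.4]
opening: 17.8
```

Emit:
{"api": "apply_moves", "payload": {
  "steps": [
    [-2.5, 0, 0.03, 0, 1.31, 0, 0],
    [-2.5, 0, 0.03, 0, 1.31, 0, 0]
  ]
}}

```text
clock: 8.52
eef_pos: [499.7, -26.3, 96.5]
eef_rot: [[0.547, -0.0, 0.837], [-0.837, 0.001, 0.547], [-0.001, -1.0, 0.0]]
wrist_force: [-1.3, -1.1, 3.8]
opening: 17.2
```

Emit:
{"api": "apply_moves", "payload": {
  "steps": [
    [-2.5, 0, 0.03, 0, 1.31, 0, 0],
    [-2.5, 0, 0.03, 0, 1.31, 0, 0]
  ]
}}

```text
clock: 8.78
eef_pos: [498.2, -23.9, 96.5]
eef_rot: [[0.528, -0.0, 0.849], [-0.849, 0.002, 0.528], [-0.002, -1.0, 0.001]]
wrist_force: [-1.3, 1.3, 3.4]
opening: 17.4
```

Emit:
{"api": "apply_moves", "payload": {
  "steps": [
    [-2.5, 0, 0.03, 0, 1.31, 0, 0],
    [-2.5, 0, 0.03, 0, 1.31, 0, 0]
  ]
}}

```text
clock: 9.02
eef_pos: [497.3, -22.3, 96.5]
eef_rot: [[0.509, 0.0, 0.861], [-0.861, 0.001, 0.509], [-0.0, -1.0, 0.001]]
wrist_force: [-1.2, -0.1, 2.4]
opening: 17.3
```

Emit:
{"api": "apply_moves", "payload": {
  "steps": [
    [-2.5, 0, 0.03, 0, 1.31, 0, 0],
    [-2.5, 0, 0.03, 0, 1.31, 0, 0]
  ]
}}

```text
clock: 9.28
eef_pos: [496.4, -20.7, 96.4]
eef_rot: [[0.489, 0.001, 0.873], [-0.873, -0.0, 0.489], [0.001, -1.0, 0.001]]
wrist_force: [0.7, 0.9, 1.9]
opening: 17.3
```

Emit:
{"api": "apply_moves", "payload": {
  "steps": [
    [-2.5, 0, 0.03, 0, 1.31, 0, 0],
    [-2.5, 0, 0.03, 0, 1.31, 0, 0]
  ]
}}

```text
clock: 9.52
eef_pos: [495.4, -18.8, 96.5]
eef_rot: [[0.468, 0.002, 0.884], [-0.884, -0.001, 0.468], [0.002, -1.0, 0.001]]
wrist_force: [2.5, -1.6, 0.5]
opening: 17.9
```

Emit:
{"api": "apply_moves", "payload": {
  "steps": [
    [-2.5, 0, 0.03, 0, 1.31, 0, 0],
    [-2.5, 0, 0.03, 0, 1.31, 0, 0]
  ]
}}

```text
clock: 9.78
eef_pos: [494.1, -16.3, 96.5]
eef_rot: [[0.448, 0.001, 0.894], [-0.894, -0.0, 0.448], [0.001, -1.0, 0.001]]
wrist_force: [4.2, -1.8, -0.5]
opening: 17.6
```

Emit:
{"api": "apply_moves", "payload": {
  "steps": [
    [-2.5, 0, 0.03, 0, 1.31, 0, 0],
    [-2.5, 0, 0.03, 0, 1.31, 0, 0]
  ]
}}

```text
clock: 10.02
eef_pos: [492.6, -13.0, 96.5]
eef_rot: [[0.428, 0.0, 0.904], [-0.904, 0.002, 0.428], [-0.001, -1.0, 0.001]]
wrist_force: [3.2, 1.1, 0.4]
opening: 17.2
```

Emit:
{"api": "apply_moves", "payload": {
  "steps": [
    [-2.5, 0, 0.03, 0, 1.31, 0, 0],
    [-2.5, 0, 0.03, 0, 1.31, 0, 0]
  ]
}}

```text
clock: 10.28
eef_pos: [491.6, -10.8, 96.5]
eef_rot: [[0.407, 0.0, 0.913], [-0.913, 0.001, 0.407], [-0.001, -1.0, 0.001]]
wrist_force: [3.8, 2.9, -1.1]
opening: 17.2
```

```bash
python3 -c "
from h import *;from plant import bot
rep(bot.state())"
```

```text
t 10.275 pos [491.6  -10.76  96.51] rad 108.24 ang -157.08 xang -65.98 F_home_dir -1.22 F_rad -4.6 Fz -1.07 T [ 0.51 -0.76  0.08] open 17.2
```

```bash
cat >tab.py <<'E'
from h import *
D="""514.2 -44.9 -6.2 -1
513.4 -43.9 -4.3 -2.3
512.3 -42.8 -3.6 -4.2
510.8 -41.2 -1.2 -4.1
508.9 -38.9 -2.9 -2.5
506.6 -36.1 -4.4 .6
505.2 -34.3 -4.3 -1.3
504.2 -33 -2.6 -2.5
503.1 -31.4 -1.9 -3.2
501.7 -29.3 -1 -3.6
499.7 -26.3 -1.3 -1.1
498.2 -23.9 -1.3 1.3
497.3 -22.3 -1.2 -.1
496.4 -20.7 .7 .9
495.4 -18.8 2.5 -1.6
494.1 -16.3 4.2 -1.8
492.6 -13 3.2 1.1
491.6 -10.8 3.8 2.9
"""
import sys
D+=sys.stdin.read()
A=np.array([l.split() for l in D.strip().splitlines()],float)
d=A[:,:2]-PIV;a=np.arctan2(d[:,1],d[:,0]);an=np.degrees(a)%360-360
for i in range(len(a)):
    f=A[i,2:];print("%.2f clicks %.2f step %.2f Ft %.2f Fr %.2f"%(an[i],(-136.2-an[i])/8,an[i]-an[i-1],f@[-np.sin(a[i]),np.cos(a[i])],f@[np.cos(a[i]),np.sin(a[i])]))
E
python3 tab.py </dev/null
```

```text
-135.30 clicks -0.11 step 21.76 Ft -3.65 Fr 5.11
-135.97 clicks -0.03 step -0.67 Ft -1.33 Fr 4.69
-136.79 clicks 0.07 step -0.82 Ft 0.60 Fr 5.50
-137.95 clicks 0.22 step -1.16 Ft 2.24 Fr 3.64
-139.53 clicks 0.42 step -1.58 Ft 0.02 Fr 3.83
-141.45 clicks 0.66 step -1.92 Ft -3.21 Fr 3.07
-142.65 clicks 0.81 step -1.21 Ft -1.58 Fr 4.21
-143.52 clicks 0.92 step -0.87 Ft 0.46 Fr 3.58
-144.55 clicks 1.04 step -1.03 Ft 1.50 Fr 3.40
-145.88 clicks 1.21 step -1.34 Ft 2.42 Fr 2.85
-147.79 clicks 1.45 step -1.91 Ft 0.24 Fr 1.69
-149.29 clicks 1.64 step -1.50 Ft -1.78 Fr 0.45
-150.26 clicks 1.76 step -0.97 Ft -0.51 Fr 1.09
-151.23 clicks 1.88 step -0.97 Ft -0.45 Fr -1.05
-152.37 clicks 2.02 step -1.14 Ft 2.58 Fr -1.47
-153.86 clicks 2.21 step -1.49 Ft 3.47 Fr -2.98
-155.78 clicks 2.45 step -1.92 Ft 0.31 Fr -3.37
-157.06 clicks 2.61 step -1.28 Ft -1.19 Fr -4.63
```

Emit:
{"api": "apply_moves", "payload": {
  "steps": [
    [-2.5, 0, 0.6, 0, 1.31, 0, 0],
    [-2.5, 0, 0.6, 0, 1.31, 0, 0]
  ]
}}

```text
clock: 10.52
eef_pos: [490.9, -9.1, 96.5]
eef_rot: [[0.386, -0.0, 0.922], [-0.922, -0.0, 0.386], [0.0, -1.0, -0.0]]
wrist_force: [3.0, 1.9, 1.4]
opening: 17.6
```

Emit:
{"api": "apply_moves", "payload": {
  "steps": [
    [-2.5, 0, 0.6, 0, 1.31, 0, 0],
    [-2.5, 0, 0.6, 0, 1.31, 0, 0]
  ]
}}

```text
clock: 10.78
eef_pos: [490.3, -7.3, 96.5]
eef_rot: [[0.364, -0.001, 0.931], [-0.931, -0.002, 0.364], [0.001, -1.0, -0.001]]
wrist_force: [2.0, -1.5, 2.8]
opening: 17.5
```

Emit:
{"api": "apply_moves", "payload": {
  "steps": [
    [-2.5, 0, 0.6, 0, 1.31, 0, 0],
    [-2.5, 0, 0.6, 0, 1.31, 0, 0]
  ]
}}

```text
clock: 11.02
eef_pos: [489.5, -5.1, 96.5]
eef_rot: [[0.343, -0.002, 0.939], [-0.939, -0.002, 0.343], [0.002, -1.0, -0.002]]
wrist_force: [-0.8, -4.7, 3.4]
opening: 17.5
```

Emit:
{"api": "apply_moves", "payload": {
  "steps": [
    [-2.5, 0, 0.6, 0, 1.31, 0, 0],
    [-2.5, 0, 0.6, 0, 1.31, 0, 0]
  ]
}}

```text
clock: 11.28
eef_pos: [488.6, -2.4, 96.5]
eef_rot: [[0.321, -0.003, 0.947], [-0.947, -0.002, 0.321], [0.001, -1.0, -0.004]]
wrist_force: [-3.1, -5.2, 5.1]
opening: 17.4
```

Emit:
{"api": "apply_moves", "payload": {
  "steps": [
    [-2.5, 0, 0.6, 0, 1.31, 0, 0],
    [-2.5, 0, 0.6, 0, 1.31, 0, 0]
  ]
}}

```text
clock: 11.52
eef_pos: [487.6, 1.1, 96.5]
eef_rot: [[0.3, -0.005, 0.954], [-0.954, 0.0, 0.3], [-0.002, -1.0, -0.005]]
wrist_force: [-4.6, -2.5, 7.1]
opening: 17.3
```

Emit:
{"api": "apply_moves", "payload": {
  "steps": [
    [-2.5, 0, 0.6, 0, 1.31, 0, 0],
    [-2.5, 0, 0.6, 0, 1.31, 0, 0]
  ]
}}

```text
clock: 11.78
eef_pos: [486.9, 3.7, 96.4]
eef_rot: [[0.278, -0.006, 0.961], [-0.961, -0.0, 0.278], [-0.002, -1.0, -0.006]]
wrist_force: [-7.3, -2.8, 7.9]
opening: 17.5
```

Emit:
{"api": "apply_moves", "payload": {
  "steps": [
    [-2.5, 0, 0.6, 0, 1.31, 0, 0],
    [-2.5, 0, 0.6, 0, 1.31, 0, 0]
  ]
}}

```text
clock: 12.02
eef_pos: [486.4, 5.5, 96.4]
eef_rot: [[0.256, -0.007, 0.967], [-0.967, -0.002, 0.256], [-0.0, -1.0, -0.007]]
wrist_force: [-7.5, -3.5, 7.8]
opening: 17.6
```

Emit:
{"api": "apply_moves", "payload": {
  "steps": [
    [-2.5, 0, 0.6, 0, 1.31, 0, 0],
    [-2.5, 0, 0.6, 0, 1.31, 0, 0]
  ]
}}

```text
clock: 12.28
eef_pos: [486.0, 7.4, 96.4]
eef_rot: [[0.234, -0.008, 0.972], [-0.972, -0.003, 0.233], [0.001, -1.0, -0.009]]
wrist_force: [-9.0, -6.8, 8.0]
opening: 17.6
```

```bash
python3 -c "
from h import *;from plant import bot
rep(bot.state())"
```

```text
t 12.275 pos [486.03   7.37  96.44] rad 107.98 ang -167.14 xang -76.5 F_home_dir 4.65 F_rad 10.34 Fz 7.97 T [-0.88  1.4   0.15] open 17.62
```

Emit:
{"api": "apply_moves", "payload": {
  "steps": [
    [-2.5, 0, -0.6, 0, 1.31, 0, 0],
    [-2.5, 0, -0.6, 0, 1.31, 0, 0]
  ]
}}

```text
clock: 12.52
eef_pos: [485.7, 9.2, 96.4]
eef_rot: [[0.211, -0.006, 0.978], [-0.978, -0.004, 0.211], [0.003, -1.0, -0.007]]
wrist_force: [-6.2, -7.9, 7.6]
opening: 17.7
```

Emit:
{"api": "apply_moves", "payload": {
  "steps": [
    [-2.5, 0, -0.6, 0, 1.31, 0, 0],
    [-2.5, 0, -0.6, 0, 1.31, 0, 0]
  ]
}}

```text
clock: 12.78
eef_pos: [485.2, 12.1, 96.5]
eef_rot: [[0.188, -0.005, 0.982], [-0.982, -0.003, 0.188], [0.002, -1.0, -0.005]]
wrist_force: [-5.0, -5.4, 6.2]
opening: 17.8
```

Emit:
{"api": "apply_moves", "payload": {
  "steps": [
    [-2, 0, -0.4, 0, 1.05, 0, 0],
    [-2, 0, -0.4, 0, 1.05, 0, 0]
  ]
}}

```text
clock: 13.02
eef_pos: [484.6, 15.0, 96.4]
eef_rot: [[0.17, -0.004, 0.985], [-0.985, -0.0, 0.17], [-0.0, -1.0, -0.004]]
wrist_force: [-4.3, -1.8, 5.1]
opening: 17.7
```

Emit:
{"api": "apply_moves", "payload": {
  "steps": [
    [-2, 0, -0.2, 0, 1.05, 0, 0],
    [-2, 0, -0.2, 0, 1.05, 0, 0]
  ]
}}

```text
clock: 13.28
eef_pos: [484.3, 17.1, 96.4]
eef_rot: [[0.153, -0.003, 0.988], [-0.988, -0.0, 0.153], [-0.0, -1.0, -0.003]]
wrist_force: [-3.1, -3.3, 4.3]
opening: 16.9
```

```bash
python3 -c "
from h import *;from plant import bot
rep(bot.state())"
```

```text
t 13.275 pos [484.34  17.13  96.44] rad 107.91 ang -172.4 xang -81.22 F_home_dir 2.87 F_rad 3.48 Fz 4.32 T [-0.36  0.58 -0.03] open 16.9
```

```bash
python3 tab.py <<'E' | tail -14
490.9 -9.1 3 1.9
490.3 -7.3 2 -1.5
489.5 -5.1 -.8 -4.7
488.6 -2.4 -3.1 -5.2
487.6 1.1 -4.6 -2.5
486.9 3.7 -7.3 -2.8
486.4 5.5 -7.5 -3.5
486 7.4 -9 -6.8
485.7 9.2 -6.2 -7.9
485.2 12.1 -5 -5.4
484.6 15 -4.3 -1.8
484.3 17.1 -3.1 -3.3
E
```

```text
-155.78 clicks 2.45 step -1.92 Ft 0.31 Fr -3.37
-157.06 clicks 2.61 step -1.28 Ft -1.19 Fr -4.63
-158.03 clicks 2.73 step -0.97 Ft -0.64 Fr -3.49
-159.03 clicks 2.85 step -1.00 Ft 2.12 Fr -1.33
-160.27 clicks 3.01 step -1.24 Ft 4.15 Fr 2.34
-161.78 clicks 3.20 step -1.51 Ft 3.97 Fr 4.57
-163.71 clicks 3.44 step -1.93 Ft 1.11 Fr 5.12
-165.14 clicks 3.62 step -1.43 Ft 0.83 Fr 7.77
-166.13 clicks 3.74 step -0.99 Ft 1.60 Fr 8.12
-167.16 clicks 3.87 step -1.03 Ft 4.63 Fr 10.29
-168.13 clicks 3.99 step -0.97 Ft 6.46 Fr 7.69
-169.69 clicks 4.19 step -1.56 Ft 4.42 Fr 5.89
-171.26 clicks 4.38 step -1.57 Ft 1.13 Fr 4.52
-172.39 clicks 4.52 step -1.13 Ft 2.86 Fr 3.51
```

Five tips have been felt, with force minima near −141.4, −149.3, −157.1, −165.1 and −171.5°. The gap crossings for clicks 0–4 are at −136.7, −144.3, −152.1, −159.5 and −166.8°, so the fifth gap should be at about −174.4°, with around 4.5 N. I'll ease into it.

Emit:
{"api": "apply_moves", "payload": {
  "steps": [
    [-1.3, 0, -0.3, 0, 0.7, 0, 0],
    [-1.3, 0, -0.3, 0, 0.7, 0, 0],
    [-1.3, 0, -0.3, 0, 0.7, 0, 0]
  ]
}}

```text
clock: 13.65
eef_pos: [484.2, 18.2, 96.4]
eef_rot: [[0.141, -0.003, 0.99], [-0.99, -0.001, 0.141], [0.0, -1.0, -0.003]]
wrist_force: [-5.0, -1.7, 4.7]
opening: 17.7
```

```bash
python3 -c "
from h import *;from plant import bot
rep(bot.state())"
```

```text
t 13.65 pos [484.22  18.19  96.44] rad 107.9 ang -172.97 xang -81.9 F_home_dir 1.12 F_rad 5.22 Fz 4.68 T [-0.48  0.68  0.03] open 17.69
```

Emit:
{"api": "apply_moves", "payload": {
  "steps": [
    [-1.3, 0, -0.3, 0, 0.7, 0, 0],
    [-1.3, 0, -0.3, 0, 0.7, 0, 0],
    [-1.3, 0, -0.3, 0, 0.7, 0, 0]
  ]
}}

```text
clock: 14.02
eef_pos: [484.1, 19.2, 96.5]
eef_rot: [[0.129, -0.002, 0.992], [-0.992, -0.001, 0.129], [0.001, -1.0, -0.002]]
wrist_force: [-3.5, -4.1, 5.3]
opening: 17.3
```

```bash
python3 -c "
from h import *;from plant import bot
rep(bot.state());bot.snapshot('top');rep(bot.state());bot.snapshot('top');rep(bot.state())"
```

```text
t 14.025 pos [484.11  19.22  96.46] rad 107.88 ang -173.52 xang -82.6 F_home_dir 3.66 F_rad 3.94 Fz 5.27 T [-0.6   0.59 -0.01] open 17.28
t 14.075 pos [484.11  19.17  96.47] rad 107.88 ang -173.49 xang -82.6 F_home_dir 4.01 F_rad 4.45 Fz 5.99 T [-0.64  0.61 -0.01] open 17.12
t 14.125 pos [484.12  19.22  96.46] rad 107.87 ang -173.51 xang -82.6 F_home_dir 3.41 F_rad 4.1 Fz 5.12 T [-0.6   0.58  0.02] open 17.72
```

Emit:
{"api": "apply_moves", "payload": {
  "steps": [
    [-1.6, 0, -0.3, 0, 0.85, 0, 0],
    [-1.6, 0, -0.3, 0, 0.85, 0, 0],
    [-1.6, 0, -0.3, 0, 0.85, 0, 0]
  ]
}}

```text
clock: 14.5
eef_pos: [484.0, 20.4, 96.5]
eef_rot: [[0.114, -0.001, 0.993], [-0.993, -0.002, 0.114], [0.002, -1.0, -0.001]]
wrist_force: [-3.1, -5.7, 4.7]
opening: 17.6
```

```bash
python3 -c "
from h import *;from plant import bot;import pickle
for i in range(4):
  rep(bot.state());c=bot.snapshot('top')
s=bot.state();w=bot.snapshot('wrist');pickle.dump((s,w),open('w2.pkl','wb'))
cv2.imwrite('pics/w2.png',w['img'][:,:,::-1])"
```

```text
t 14.5 pos [483.97  20.38  96.45] rad 107.89 ang -174.14 xang -83.45 F_home_dir 5.31 F_rad 3.63 Fz 4.74 T [-0.73  0.42  0.03] open 17.61
t 14.55 pos [483.96  20.37  96.43] rad 107.91 ang -174.13 xang -83.45 F_home_dir 4.3 F_rad 2.92 Fz 5.18 T [-0.78  0.42  0.01] open 17.34
t 14.6 pos [484.01  20.37  96.48] rad 107.86 ang -174.13 xang -83.45 F_home_dir 4.5 F_rad 2.41 Fz 5.3 T [-0.77  0.43  0.05] open 17.07
t 14.65 pos [483.98  20.36  96.45] rad 107.89 ang -174.13 xang -83.45 F_home_dir 4.68 F_rad 3.61 Fz 5.02 T [-0.76  0.47  0.05] open 17.51
```

View pics/w2.png

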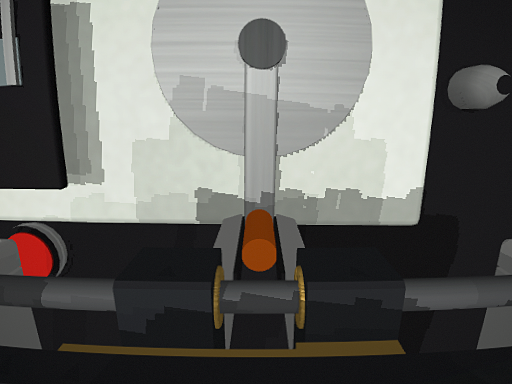

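The wrist view shows the knob still between the pads, with its top face near (259,255). The measured force of about 4.7 N matches the 4.5 N spring force expected in the fifth gap. Handing in.

```bash
python3 -c "
from h import *;from plant import bot
rep(bot.state());bot.finish_job()"
```

```text
t 14.75 pos [483.97  20.35  96.42] rad 107.9 ang -174.12 xang -83.45 F_home_dir 4.55 F_rad 2.72 Fz 4.91 T [-0.69  0.47  0.05] open 17.18
the job is handed in; nothing more can be done
```

I gripped the knob and brought the lever back to its home stop. From there I advanced it five clicks by feel, and handed the job in at 14.75 s with the knob still held in the fifth gap.

- **Home stop:** the push rose steadily to about 6 N, with no drop. A click that close to home could only give about 2.5 N, so I took it as the stop.
- **Click count:** I felt five separate force peaks and dips on the way out. The pitch came to about 7.5°, or 14.4 mm at the knob, which is within the 10 to 20 mm given. The lever had started in the first gap.
- **Final hold:** the lever sits at −174.1°, against −174.4° predicted from the earlier gaps. The spring pull is about 4.6 N, against 4.5 N expected, and the last readings were steady.
- **Disagreements:** my first estimate of the click pitch, 8.0°, would have put the fifth gap at −176.2°. I used the later estimate, fitted to the measured gaps. A side load from my arc being slightly off centre reached about 10 N radially along the way. About 3 N radial and 5 N vertical remained at the end.
- **Not checked:** I took no final pictures to check the other items on the bench. The gripper stayed well above them throughout, and the wrist force showed no contact with anything except the knob.

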